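# Turn the griddle plate over onto its base

## Task

The reversible griddle plate lies on the chopping board smooth face up. Turn it over and seat it on the griddle base with its ribbed face up, lying flat with both of its holes down over the two pins of the base, and let go. Leave the egg cup standing where it is.

Things in the scene. Friction and masses are not known exactly. Their poses are not given: they have to be found in the camera images.
- griddle_plate: Dark metal plate 110 x 92 x 10 mm, 0.3 kg; origin at its centre, mid-thickness. +z: out of the smooth face (up at the start); -z face: six ribs 4 mm high along x. A 15 mm tongue on its -x end carries plate_grip. Two 25 mm through-holes at x = +8 and -36 mm, y = 0. Starts on a fixed 22 mm chopping board, origin 31 mm up, grip reaching out past the board's left edge.
- plate_grip (a point): Centre of the plate's swivel grip, at plate x = -90 mm, 145 mm from the plate's plain end: two steel discs, 16 mm diameter, 40 mm over their flat ends, on an axle along plate y through the tongue. They turn freely on it: pinched by the flat ends from above and lifted, the plate swings and hangs straight down by itself. The plate's edge is 35 mm from the axle.
- griddle_base: Fixed metal box 112 x 104 mm, flat dark top 36 mm up. Origin on the worktop under the seat's middle. Two pins, 12 mm thick, 10 mm high, tapered, at x = -8 and +36 mm, y = 0. Its +x end points to the right. Plate seated: centred on it, mid-thickness 41 mm up, grip out past the +x end at x = +90 mm, plain end at x = -55 mm. (Wall cabinets hang over world x > 0.55, y > -0.04, z > 0.57 m.)
- egg_cup: White ceramic egg cup, 52 mm wide and 58 mm high, standing loose on the worktop behind the base (farther from the robot). Origin at the centre of its underside, z up.
There are look-alikes about, which are no part of the job. There is more than one size of the griddle_plate; the job needs the larger.

How it is judged:
By the outcome, as a careful person would: the job done as asked, in the order asked, and still so for the second after the job is handed in, with the robot touching nothing.
It also fails if it takes over 45 s, if anything falls off the work surface, if the arm or the gripper's body presses on something with over 40 N, if the wrist force passes 120 N, or if a joint passes its speed limit or range.

## Robot

A 6-joint arm with a two-finger parallel gripper is mounted at the origin on a cart in front of the work surface, level with it; the furniture and walls round the work are solid. World frame = base frame: x ahead of the robot, y to its left, z up, the work surface at z = 0. Lengths are in mm, angles in degrees, forces in N, time in s.
With the tool pointing down it reaches from about 250 to 800 mm from the base axis. Payload 8.5 kg.
Tool frame: the origin (TCP) lies on the mounting face of the last link; the fingertips stand 173 mm ahead of it and the grasp point (between the pads) lies 155 mm ahead of it; z points along the fingers, x is the direction in which the jaws open and shut, and the axes are right-handed (so a half turn about z gives the same grasp; the last joint's range is limited). The gripper opens to 85 mm and grips with 20 to 120 N. Pads are 22 mm wide; open, the fingers measure 114 mm over their backs; the gripper's body (76 mm by 85 mm) begins 54 mm behind the grasp point. The pads swing forward as they close: fully open they stand 13 mm farther back than shut.
Start: joints at [-76.719, 13.648, -0.773, 75.585, 0, 90], TCP at [120.6, -510.934, 404.676] pointing down, gripper open.
Joint ranges: [-152.45, 152.45], [-59.26, 108.67], [-65.41, 83.53], [-104.44, 129.93], [-82.83, 76.93], [-180, 180]. Speed limits (degrees/s): [127.2, 127.2, 159.86, 180, 180, 180].

## Interface

Orientations are given as [roll, pitch, yaw] about the fixed x, y, z axes, in that order (R = Rz(yaw) Ry(pitch) Rx(roll)).
In Python, from plant import * gives the robot as it stands. The module is installed in compiled form; this text tells all that it offers.
- The arm moves only by the tool servo_tool, never from a script. Its argument "plan" is text: rows parted by semicolons, each of 6 numbers parted by spaces: the shift along the tool's x, y, z in m, then the turn, a rotation vector about the tool's x, y, z in rad. In form: tx ty tz ax ay az; .... A call has 1 to 20 rows; each row is the pose to reach, as a shift and turn from the pose commanded when the call began, along the tool's axes at that moment; what a row does not reach only later rows make up. A row lasts 1/8 s, in which the tool goes at most 62.5 mm and 10.7 degrees, less where a joint would pass 70% of its speed; a pose out of reach is approached as far as the arm can. A call with a gripper value outside its range is refused whole. "jaw" is the opening, from 0 (shut) to 1 (fully open), set as the call begins (left out, the last holds). The fingers move at their own pace and stop on an object; the grip force is fixed at half the most. Time passes only in rows, so rows that repeat a pose let the fingers close. It gives the time, the measured TCP pose, the force and the opening at its end, in the units of the state.
- get_state(): the state, without advancing time (a new reading comes with each control period).
- snapshot(name): name is "scene" or "top" or "wrist"; returns the picture (480x640x3 uint8, red, green, blue); there is no depth.
- get_calibration(name): a dict with "vfov" (degrees; the focal length in pixels is half the picture's height over the tangent of half this angle, whatever the lens; pixels are square), "cx", "cy" (the principal point, pixels), "distortion" ([k1, k2, p1, p2, k3] as OpenCV has them; the pictures are not rectified), "R" (3x3) and "t" (3): a world point X has camera coordinates R X + t. Camera axes: x right, y down, z forward; pixel columns grow to the right and rows downward; lengths in mm; the calibration is good to about 2 mm. A picture is of the moment at which its call begins: read the wrist's pose just before it. get_calibration takes no time and is no camera call; for the wrist camera it gives the pose at the moment of the call.
- sign_off(): hands the job in, once; it reports no verdict.
The state is a dict: "clock": time; "joints": joint angles; "joint_vel": joint speeds; "tau": joint torques, N m; "tcp_pos": TCP position; "ee_rot": TCP orientation; "ft_force": force on the tool from outside, world axes, zero at the start; "moment": the same for the moment, N m; "gripper_width": finger opening in mm.
Only numpy, scipy, OpenCV 4.12 (cv2) and the standard library are available. Lean on these libraries where they do the work, as an engineer would, in place of code of your own. Each camera call takes 0.05 s, during which the arm holds its last target.

## Working session

There is one attempt and no reset: what is moved stays moved. The work goes in short steps, Python scripts to look and compute and a tool call to move; the robot and the scene stay as the last step left them, time stands still between calls to the robot, and variables do not carry over. Pictures are saved under pics/ and viewed, and the job is handed in when it is done.

Besides the shell and the picture viewer there is one more tool, called after ">>>" by a JSON object that holds its "fn" and its "kwargs", one argument or row to a line. servo_tool: Moves the arm, as the interface text tells. Its arguments: {"type":"object","properties":{"plan":{"type":"string"},"jaw":{"type":"number"}},"required":["plan"]}

```bash
mkdir -p pics; cat > h.py <<'E'
from plant import *
import numpy as np, cv2
def K(c):
    f=240/np.tan(np.radians(c['vfov'])/2); return np.array([[f,0,c['cx']],[0,f,c['cy']],[0,0,1.]])
def ray(c,px,z):
    u=cv2.undistortPoints(np.array([[px]],float),K(c),np.array(c['distortion'],float))[0,0]
    R=np.array(c['R']);t=np.array(c['t'])
    d=R.T@np.array([u[0],u[1],1]);o=-R.T@t
    return o+d*(z-o[2])/d[2]
def proj(c,X):
    R=np.array(c['R']);t=np.array(c['t'],float)
    return cv2.projectPoints(np.array(X,float).reshape(-1,1,3),cv2.Rodrigues(R)[0],t,K(c),np.array(c['distortion'],float))[0][:,0]
def save(n,im,): cv2.imwrite('pics/'+n+'.png',im[...,::-1])
E
python3 - <<'E'
from h import *
import pickle
for n in ("scene","top"):
    c=get_calibration(n); im=snapshot(n); save(n+'0',im); pickle.dump(c,open(n+'.pkl','wb'))
    R=np.array(c['R']);print(n,c['vfov'],-R.T@np.array(c['t']),R[2])
print(get_state())
E
```

```text
scene 44.38121347147525 [ -78.76392256 1124.82943995  818.3711357 ] [ 0.41375303 -0.76275388 -0.49700598]
top 49.648011967622 [ 385.19872233  -26.50447614 1070.22365813] [ 0.16477119 -0.01123372 -0.98626784]
{'clock': 0.1, 'joints': array([-7.67196280e+01,  1.36782403e+01, -8.12676039e-01,  7.55859622e+01,
        9.85019819e-04,  8.99991081e+01]), 'joint_vel': array([ 0.08836637, -0.14055022,  0.05772038,  0.0090748 , -0.09967698,
        0.03983191]), 'tau': array([-2.11221218e-04, -5.39720714e+01,  3.46998739e+01,  1.35146288e-02,
       -3.62754997e-05,  2.15429014e-05]), 'tcp_pos': array([ 120.56676726, -510.80490366,  404.13134577]), 'ee_rot': array([-1.79999014e+02,  7.68785026e-02, -7.67187361e+01]), 'ft_force': array([ 0.7449964 , -0.11588901,  0.27726308]), 'moment': array([ 0.01521215, -0.0089521 , -0.0079745 ]), 'gripper_width': 85.20296243408762}
```

View pics/scene0.png

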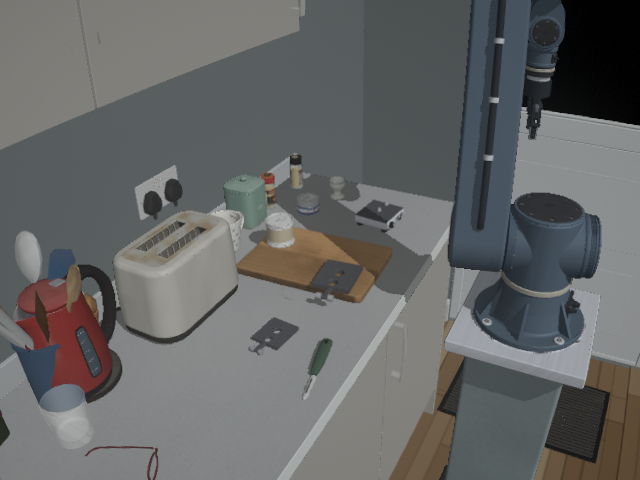

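View pics/top0.png

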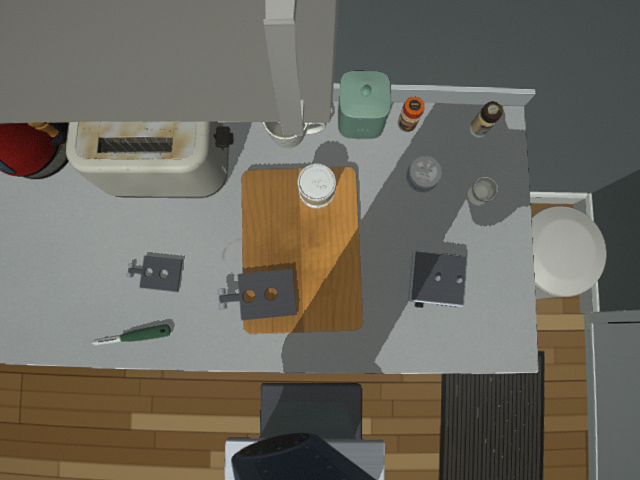

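The top view shows the large plate on the board near (268,293) with its grip at (229,291). The small decoy is at (160,271), the base at (439,278), and the egg cup probably at (482,190). Next I'll enlarge crops.

```bash
python3 - <<'E'
import cv2
a=cv2.imread('pics/top0.png');s=cv2.imread('pics/scene0.png')
cv2.imwrite('pics/c1.png',cv2.resize(a[255:335,210:310],None,fx=8,fy=7.5*8/7.5*0+7,interpolation=2)) if 0 else cv2.imwrite('pics/c1.png',cv2.resize(a[260:330,210:310],(800,560),interpolation=2))
cv2.imwrite('pics/c2.png',cv2.resize(a[240:316,400:480],(640,608)[:2] if 0 else (600,570),interpolation=2))
cv2.imwrite('pics/c3.png',cv2.resize(s[170:240,310:410],(800,560),interpolation=2))
E
```

```text
(no output)
```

View pics/c1.png

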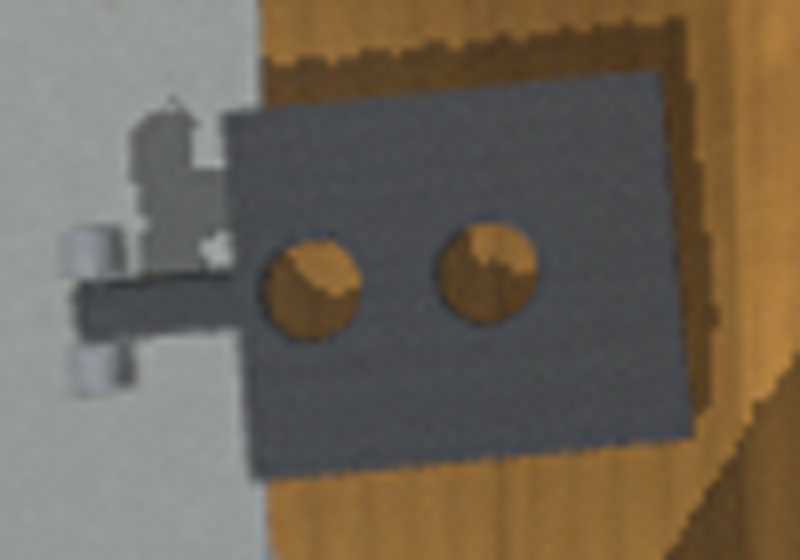

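View pics/c2.png

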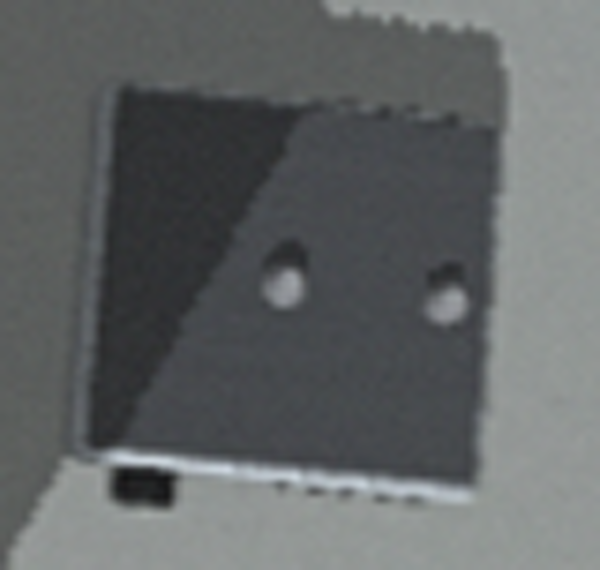

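View pics/c3.png

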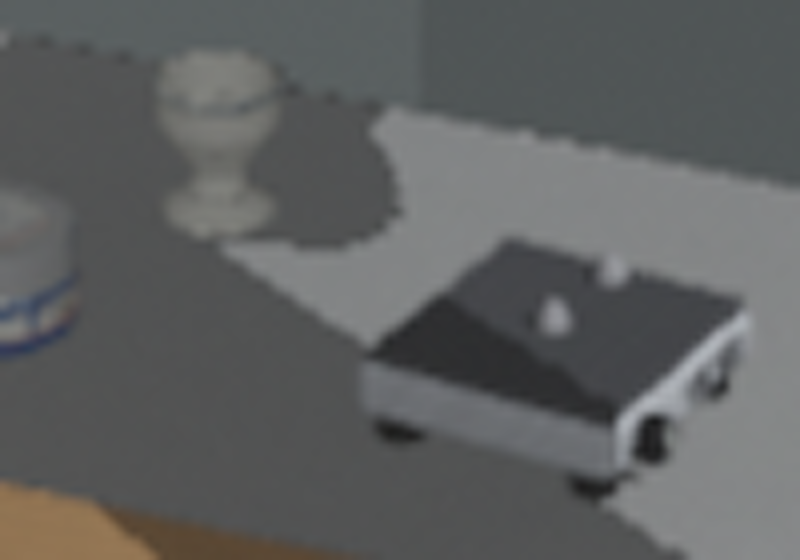

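```bash
cat > m.py <<'E'
from h import *
import pickle
c=pickle.load(open('top.pkl','rb'))
def P(l,s,o,z): return np.array([ray(c,((x+.5)/s-.5+o[0],(y+.5)/s-.5+o[1]),z) for x,y in l])
def fit(m,w):
    m=np.array(m)[:,:2];w=np.array(w,float);mc=m.mean(0);wc=w.mean(0)
    U,S,V=np.linalg.svd((m-mc).T@(w-wc));D=np.diag([1,np.sign(np.linalg.det(V.T@U.T))]);R=V.T@D@U.T
    t=wc-R@mc; return t,np.degrees(np.arctan2(R[1,0],R[0,0])),(w-(m@R.T+t))
p=P([(225,115),(662,72),(692,437),(255,478)],8,(210,260),36);print(p)
h=P([(312,290),(489,272)],8,(210,260),31);print('holes',h)
g=P([(92,252),(100,368)],8,(210,260),39);print('grip ends',g)
print(fit([(-55,46),(55,46),(55,-46),(-55,-46),(8,0),(-36,0)],np.vstack([p,h[::-1]])[:,:2]))
b=P([(118,90),(497,125),(475,485),(90,447)],7.5,(400,240),36);print(b)
q=P([(287,290),(450,303)],7.5,(400,240),46);print('pins',q)
print(fit([(-56,52),(56,52),(56,-52),(-56,-52)],b[:,:2]))
print(fit([(-56,52),(56,52),(56,-52),(-56,-52),(-8,0),(36,0)],np.vstack([b,q])[:,:2]))
print('cup',ray(c,(484,187),58),ray(c,(481,199),0))
E
python3 m.py
```

```text
[[480.14738553 138.11818309  36.        ]
 [492.49466093  29.01802895  36.        ]
 [402.02291908  19.74539691  36.        ]
 [390.33948759 127.51972315  36.        ]]
holes [[437.13500859 115.54788083  31.        ]
 [442.28209669  71.42894445  31.        ]]
grip ends [[445.2521205  169.5772882   39.        ]
 [416.63775204 166.45505664  39.        ]]
(array([441.25062832,  78.92471963]), np.float64(-83.6801314189334), array([[-0.76934953, -0.53592609],
       [-0.5307622 , -0.30456752],
       [ 0.43839749,  0.55006683],
       [ 0.86365408, -1.00711964],
       [ 0.15083651,  0.45560756],
       [-0.15277636,  0.84193886]]))
[[ 529.97205962 -218.60719996   36.        ]
 [ 521.61476751 -322.21311887   36.        ]
 [ 424.55938393 -313.45314958   36.        ]
 [ 434.0277886  -209.71854344   36.        ]]
pins [[ 475.48008139 -261.25010586   46.        ]
 [ 472.37734074 -305.17173879   46.        ]]
(array([ 477.54349991, -265.99800296]), np.float64(-95.05803454794714), array([[-4.30617279, -3.80656147],
       [-2.7890143 ,  4.15138126],
       [ 3.7506165 ,  3.74221786],
       [ 3.34457058, -4.08703765]]))
(array([ 476.75438395, -267.08753811]), np.float64(-95.11200120017719), array([[-3.56525423, -2.66356542],
       [-1.94301861,  5.28502712],
       [ 4.58792987,  4.7782921 ],
       [ 4.07680682, -3.04161322],
       [-1.98712597, -2.13074715],
       [-1.16933787, -2.22739343]]))
cup [ 661.55847675 -358.80308817   58.        ] [ 650.62145966 -370.03694148    0.        ]
```

```bash
cat >> h.py <<'E'
from scipy.spatial.transform import Rotation as Ro
def rows(p0,yaw0,wps):
    """wps: list of (x,y,z,yaw) world -> rows in tool frame"""
    R0=Ro.from_euler('xyz',[180,0,yaw0],degrees=True)
    out=[]
    for x,y,z,w in wps:
        d=R0.inv().apply(np.array([x,y,z])-p0)/1000
        a=(R0.inv()*Ro.from_euler('xyz',[180,0,w],degrees=True)).as_rotvec()
        out.append(' '.join('%.4g'%round(v,4) for v in list(d)+list(a)))
    return '; '.join(out)
def lin(a,b,n,smooth=True):
    a=np.array(a,float);b=np.array(b,float)
    s=np.arange(1,n+1)/n
    if smooth: s=s*s*(3-2*s)
    return [tuple(a+(b-a)*k) for k in s]
E
python3 - <<'E'
from h import *
c=get_calibration('wrist');R=np.array(c['R']);print(c['vfov'],-R.T@np.array(c['t']),R)
a=(120.6,-510.934,404.676,-76.719)
print(rows(a[:3],a[3],lin(a,(430,-270,404.676,-5),11)))
E
```

```text
61.15404023322002 [ 200.26041439 -491.80427868  373.2015597 ] [[ 0.22906424 -0.97340912 -0.00206472]
 [-0.9228538  -0.2178412   0.31762569]
 [-0.30962952 -0.07085126 -0.94821393]]
-0.0038 -0.0083 -0 0 0 -0.0292; -0.0142 -0.0311 -0 0 0 -0.1091; -0.0298 -0.0651 -0 0 0 -0.2285; -0.0491 -0.1071 -0 0 0 -0.3762; -0.0706 -0.154 -0 0 0 -0.5408; -0.0928 -0.2025 -0 0 0 -0.711; -0.1143 -0.2493 -0 -0 0 -0.8756; -0.1336 -0.2914 -0 -0 0 -1.023; -0.1492 -0.3254 -0 0 0 -1.143; -0.1596 -0.3482 -0 -0 0 -1.223; -0.1634 -0.3565 -0 -0 0 -1.252
```

```bash
python3 - <<'E'
from h import *
a=(120.6,-510.934,404.676,-76.719)
print(rows(a[:3],a[3],lin(a,(470,-250,404.676,-5),10)[-1:]))
E
```

```text
-0.1737 -0.4 -0 -0 0 -1.252
```

>>> {"fn": "servo_tool", "kwargs": {
  "plan": "-0.005 -0.012 0 0 0 -0.035; -0.018 -0.042 0 0 0 -0.13; -0.038 -0.088 0 0 0 -0.27; -0.061 -0.141 0 0 0 -0.44; -0.087 -0.2 0 0 0 -0.626; -0.113 -0.259 0 0 0 -0.81; -0.136 -0.314 0 0 0 -0.98; -0.156 -0.358 0 0 0 -1.12; -0.169 -0.389 0 0 0 -1.217; -0.174 -0.4 0 0 0 -1.252; -0.174 -0.4 0 0 0 -1.252",
  "jaw": 1
}}

```text
clock: 1.48
tcp_pos: [470.0, -249.1, 404.5]
ee_rot: [-180.0, 0.0, -4.9]
ft_force: [0.0, -0.1, -0.4]
gripper_width: 85.5
```

```bash
python3 - <<'E'
from h import *
import pickle
s=get_state();c=get_calibration('wrist');im=snapshot('wrist');save('w1',im);pickle.dump(c,open('w1.pkl','wb'))
print(s['clock'],s['tcp_pos'],s['ee_rot'],s['joints'],s['joint_vel'])
E
```

```text
1.475 [ 470.03688623 -249.0935281   404.47123828] [-1.79986199e+02  3.91657427e-02 -4.93117976e+00] [-2.79204635e+01  1.43566562e+01  1.56845592e-01  7.58416348e+01
 -2.59129228e-03  6.70107219e+01] [-1.87402707 -0.63775485 -0.60803162  0.08197657 -0.2354065   0.45356458]
```

View pics/w1.png

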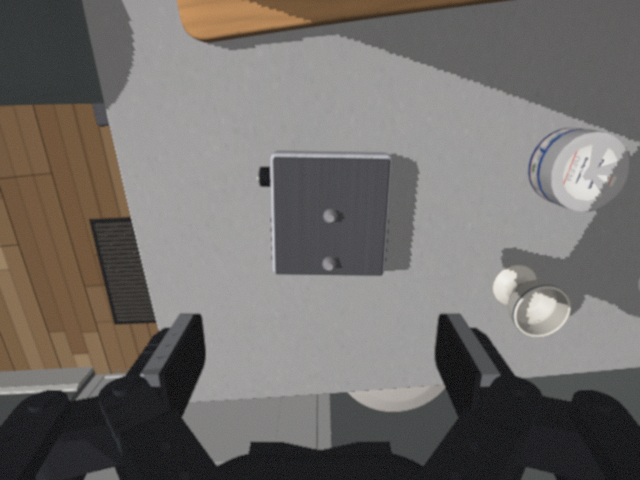

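The wrist view shows the base from (272,153) to (388,275), with pins at (331,215) and (330,263). The egg cup is at (535,305). I'll enlarge the base.

```bash
python3 - <<'E'
import cv2
a=cv2.imread('pics/w1.png')
cv2.imwrite('pics/c4.png',cv2.resize(a[140:290,255:405],(600,600),interpolation=2))
E
```

```text
(no output)
```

View pics/c4.png

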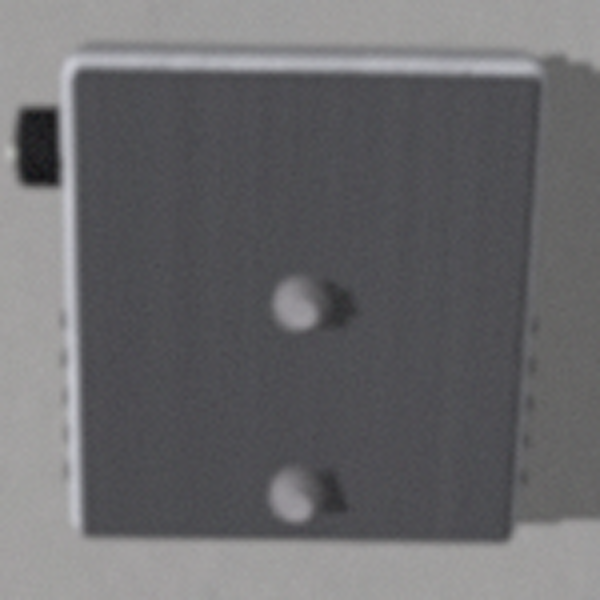

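```bash
cat > m2.py <<'E'
import m
from m import *
m.c=pickle.load(open('w1.pkl','rb'))
b=P([(78,70),(541,76),(512,540),(82,535)],4,(255,140),36)
q=P([(300,304),(296,494)],4,(255,140),43);print('W\n',b,q)
print(np.linalg.norm(b[0]-b[1]),np.linalg.norm(b[1]-b[2]),np.linalg.norm(b[2]-b[3]),np.linalg.norm(q[0]-q[1]))
print(fit([(-8,0),(36,0)],q[:,:2])); print(fit([(-56,-52),(-56,52),(56,52),(56,-52)],b[:,:2]))
E
python3 m2.py|sed -n '/W/,$p'
```

```text
W
 [[ 435.61581215 -208.47225724   36.        ]
 [ 530.71846819 -217.91541602   36.        ]
 [ 520.74617032 -321.77094134   36.        ]
 [ 423.83695625 -312.12405059   36.        ]] [[ 477.25031964 -260.38419876   43.        ]
 [ 472.96313134 -303.42781867   43.        ]]
95.57033239336039 104.33320116351945 97.38818343801425 43.25659716634513
(array([ 476.49427422, -267.97493881]), np.float64(-95.68795851515333), array([[-0.03683956, -0.36987132],
       [ 0.03683956,  0.36987132]]))
(array([ 477.72935172, -265.0706663 ]), np.float64(-95.84248986668985), array([[ 3.91587865, -4.40398973],
       [-4.4412366 , -3.26056617],
       [-3.01259963,  4.30212374],
       [ 3.53795758,  3.36243215]]))
```

```bash
python3 - <<'E'
from h import *
a=(470,-249.8,404.676,-5)
import math
R0=Ro.from_euler('xyz',[180,0,-76.719],degrees=True)
p=np.array([120.6,-510.934,404.676])+R0.apply([-174,-400,0]);y=-76.719+math.degrees(1.252);print(p,y)
print(rows(p,y,lin((*p,y),(431.3,168.4,290,6.3),11)).replace('; ','\n'))
E
```

```text
[ 469.92954358 -249.69680896  404.676     ] -4.984684049620924
-0.0017 -0.0096 0.0027 0 0 -0.0046
-0.0065 -0.036 0.01 0 0 -0.0172
-0.0137 -0.0754 0.0209 0 0 -0.036
-0.0225 -0.1242 0.0345 0 0 -0.0592
-0.0323 -0.1785 0.0495 -0 0 -0.0851
-0.0425 -0.2347 0.0651 0 0 -0.1119
-0.0523 -0.289 0.0802 -0 0 -0.1378
-0.0612 -0.3377 0.0937 -0 0 -0.161
-0.0683 -0.3772 0.1047 -0 0 -0.1798
-0.0731 -0.4035 0.112 0 0 -0.1924
-0.0748 -0.4132 0.1147 -0 0 -0.197
```

>>> {"fn": "servo_tool", "kwargs": {
  "plan": "-0.002 -0.01 0.003 0 0 -0.005; -0.0065 -0.036 0.01 0 0 -0.017; -0.014 -0.075 0.021 0 0 -0.036; -0.0225 -0.124 0.034 0 0 -0.059; -0.032 -0.178 0.05 0 0 -0.085; -0.042 -0.235 0.065 0 0 -0.112; -0.052 -0.289 0.08 0 0 -0.138; -0.061 -0.338 0.094 0 0 -0.161; -0.068 -0.377 0.105 0 0 -0.18; -0.073 -0.4035 0.112 0 0 -0.192; -0.075 -0.413 0.115 0 0 -0.197; -0.075 -0.413 0.115 0 0 -0.197"
}}

```text
clock: 3.02
tcp_pos: [430.8, 167.9, 289.7]
ee_rot: [180.0, 0.0, 6.3]
ft_force: [-0.2, 0.5, -0.5]
gripper_width: 85.6
```

```bash
python3 - <<'E'
from h import *
import pickle
s=get_state();c=get_calibration('wrist');im=snapshot('wrist');save('w2',im);pickle.dump(c,open('w2.pkl','wb'))
print(s['clock'],s['tcp_pos'],s['ee_rot'],s['joints'])
X=[431.3,168.4,31]
print(proj(c,[X,[451,170.6,31],[411.4,166.2,31]]))
E
```

```text
3.025 [430.77658997 167.93262241 289.71415931] [1.79990088e+02 1.65408041e-02 6.29674942e+00] [ 2.12992004e+01  1.16849784e+01 -2.11336676e+01  5.71998969e+01
 -5.29281939e-03  1.05002450e+02]
[[320.59935291 244.15014988]
 [353.88409938 244.08816956]
 [286.98364011 244.17250423]]
```

View pics/w2.png

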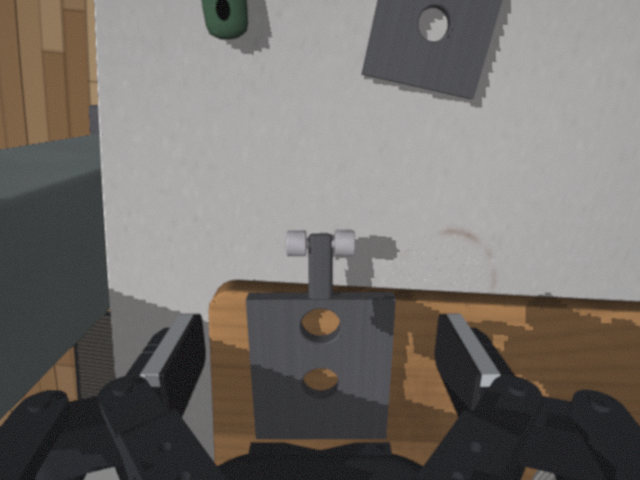

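The grip appears at (320,243) against a predicted (320.6,244.1), so the estimate holds. Descending now.

>>> {"fn": "servo_tool", "kwargs": {
  "plan": "0 0 0.015 0 0 0; 0 0 0.045 0 0 0; 0 0 0.075 0 0 0; 0 0 0.098 0 0 0; 0 0 0.1065 0 0 0; 0 0 0.1065 0 0 0"
}}

```text
clock: 3.82
tcp_pos: [431.3, 167.6, 183.4]
ee_rot: [180.0, 0.0, 6.2]
ft_force: [0.8, -0.1, 0.2]
gripper_width: 85.6
```

>>> {"fn": "servo_tool", "kwargs": {
  "plan": "0 0 0 0 0 0; 0 0 0 0 0 0; 0 0 0 0 0 0; 0 0 0 0 0 0; 0 0 0 0 0 0; 0 0 0 0 0 0",
  "jaw": 0.2
}}

```text
clock: 4.58
tcp_pos: [431.3, 168.4, 183.4]
ee_rot: [-180.0, -0.0, 6.3]
ft_force: [1.3, 1.3, 2.5]
gripper_width: 39.2
```

```bash
python3 - <<'E'
from h import *
s=get_state();im=snapshot('wrist');save('w3',im);print(s)
E
```

```text
{'clock': 4.575, 'joints': array([ 2.13268178e+01,  1.86674790e+01, -3.01620850e+01,  4.11276380e+01,
        1.15489635e-02,  1.05018817e+02]), 'joint_vel': array([ 0.06839307,  0.10059692,  0.02825194, -0.01648585,  0.05354401,
       -0.14004655]), 'tau': array([-2.77189314e-01, -4.95936334e+01,  2.32220882e+01,  5.84579967e-01,
       -1.68432319e-01,  6.89826353e-03]), 'tcp_pos': array([431.33326019, 168.43129736, 183.40344182]), 'ee_rot': array([-1.79977755e+02, -3.83433057e-02,  6.30799728e+00]), 'ft_force': array([1.26959291, 1.25421327, 2.4500793 ]), 'moment': array([ 0.18953029, -0.19115342,  0.0287647 ]), 'gripper_width': 39.15222928084656}
```

View pics/w3.png

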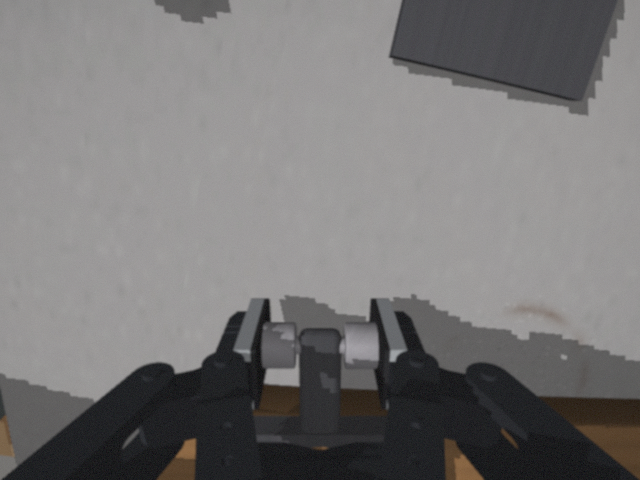

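```bash
python3 - <<'E'
import numpy as np
ph=np.radians([4,12,22,33,44,54,63,71,77,82,86,89,90])
print('; '.join('0 %.4f %.4f 0 0 0'%(.145*(1-np.cos(p)),-.145*np.sin(p)) for p in ph))
E
```

```text
0 0.0004 -0.0101 0 0 0; 0 0.0032 -0.0301 0 0 0; 0 0.0106 -0.0543 0 0 0; 0 0.0234 -0.0790 0 0 0; 0 0.0407 -0.1007 0 0 0; 0 0.0598 -0.1173 0 0 0; 0 0.0792 -0.1292 0 0 0; 0 0.0978 -0.1371 0 0 0; 0 0.1124 -0.1413 0 0 0; 0 0.1248 -0.1436 0 0 0; 0 0.1349 -0.1446 0 0 0; 0 0.1425 -0.1450 0 0 0; 0 0.1450 -0.1450 0 0 0
```

>>> {"fn": "servo_tool", "kwargs": {
  "plan": "0 0 -0.01 0 0 0; 0 0.003 -0.03 0 0 0; 0 0.011 -0.054 0 0 0; 0 0.023 -0.079 0 0 0; 0 0.041 -0.1 0 0 0; 0 0.06 -0.117 0 0 0; 0 0.079 -0.129 0 0 0; 0 0.098 -0.137 0 0 0; 0 0.112 -0.142 0 0 0; 0 0.125 -0.146 0 0 0; 0 0.135 -0.151 0 0 0; 0 0.142 -0.16 0 0 0; 0 0.145 -0.172 0 0 0; 0 0.145 -0.186 0 0 0; 0 0.145 -0.197 0 0 0; 0 0.145 -0.2 0 0 0"
}}

```text
clock: 6.62
tcp_pos: [447.2, 24.4, 384.2]
ee_rot: [-180.0, -0.1, 6.3]
ft_force: [0.5, -0.2, -3.2]
gripper_width: 38.8
```

```bash
python3 - <<'E'
from h import *
s=get_state();im=snapshot('wrist');save('w4',im);im2=snapshot('scene');save('s4',im2);print(s)
save('c5',cv2.resize(im2[100:340,200:520],(800,600)))
E
```

```text
{'clock': 6.625, 'joints': array([ 3.11684379e+00,  6.54634818e+00, -1.27521765e+01,  7.06192958e+01,
        9.34929036e-03,  8.67902357e+01]), 'joint_vel': array([-1.13154931e-01, -1.07518994e-01,  1.51346548e+00,  2.70079863e+00,
       -1.06530124e-01,  1.38487175e-03]), 'tau': array([-4.94282716e-02, -4.49019063e+01,  3.53353965e+01,  1.34149566e-01,
        6.94623857e-03,  1.96676861e-03]), 'tcp_pos': array([447.18414594,  24.37227824, 384.22327228]), 'ee_rot': array([-1.79995267e+02, -8.25741315e-02,  6.32661140e+00]), 'ft_force': array([ 0.50318512, -0.24234733, -3.21031388]), 'moment': array([-0.00948177, -0.00344335, -0.0037161 ]), 'gripper_width': 38.76104354137269}
```

View pics/w4.png

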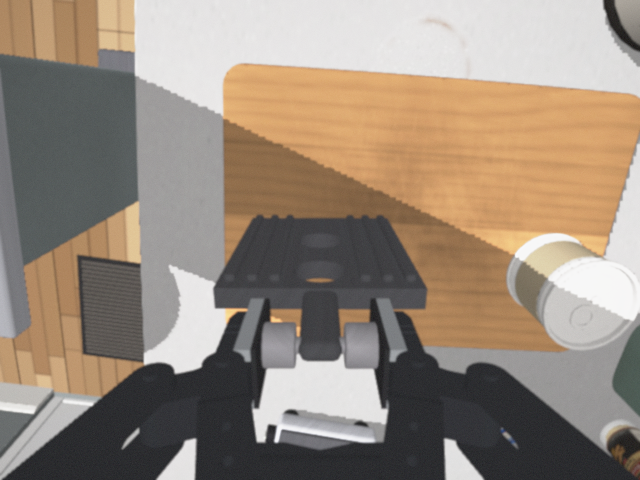

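View pics/c5.png

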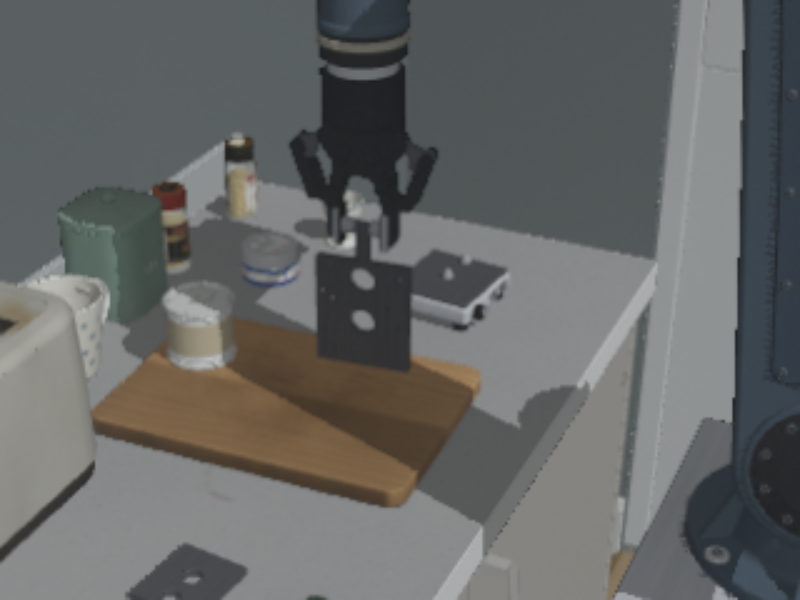

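The plate hangs straight down in the gripper with its ribs facing left and its smooth face to the right, as wanted. The next move takes it over the left end of the base.

```bash
python3 - <<'E'
from h import *
a=np.array((447.2,24.2,383.3,6.3)) 
R0=Ro.from_euler('xyz',[180,0,6.3],degrees=True)
b=np.array((481.1,-218.2,346.0,-5.5))
# commanded pose
print(get_state()['tcp_pos'])
w=lin(a,b,17)
print(rows(a[:3],a[3],w).replace('; ','\n'))
E
```

```text
[447.05480089  24.32658782 383.5135576 ]
0.0001 0.0024 0.0004 0 -0 0.0021
0.0003 0.0094 0.0014 -0 -0 0.0079
0.0006 0.0202 0.0031 -0 -0 0.017
0.001 0.0343 0.0052 -0 -0 0.0288
0.0015 0.051 0.0078 0 -0 0.043
0.002 0.0699 0.0107 0 -0 0.0589
0.0026 0.0903 0.0138 0 -0 0.076
0.0032 0.1115 0.017 0 -0 0.0939
0.0039 0.1331 0.0203 -0 -0 0.112
0.0045 0.1544 0.0235 0 -0 0.1299
0.0051 0.1747 0.0266 0 -0 0.1471
0.0056 0.1936 0.0295 -0 -0 0.163
0.0061 0.2104 0.0321 0 -0 0.1771
0.0065 0.2245 0.0342 -0 -0 0.189
0.0068 0.2353 0.0359 0 -0 0.1981
0.007 0.2422 0.0369 0 -0 0.2039
0.0071 0.2447 0.0373 -0 -0 0.2059
```

>>> {"fn": "servo_tool", "kwargs": {
  "plan": "0 0.0024 0 0 0 0.002; 0 0.0094 0.001 0 0 0.008; 0.001 0.02 0.003 0 0 0.017; 0.001 0.034 0.005 0 0 0.029; 0.0015 0.051 0.008 0 0 0.043; 0.002 0.07 0.011 0 0 0.059; 0.0026 0.09 0.014 0 0 0.076; 0.0032 0.1115 0.017 0 0 0.094; 0.0039 0.133 0.02 0 0 0.112; 0.0045 0.1545 0.0235 0 0 0.13; 0.005 0.175 0.0265 0 0 0.147; 0.0056 0.1935 0.0295 0 0 0.163; 0.006 0.2105 0.032 0 0 0.177; 0.0065 0.2245 0.034 0 0 0.189; 0.0068 0.2355 0.036 0 0 0.198; 0.007 0.242 0.037 0 0 0.204; 0.007 0.2445 0.037 0 0 0.206; 0.007 0.2445 0.037 0 0 0.206"
}}

```text
clock: 8.98
tcp_pos: [480.8, -218.0, 346.3]
ee_rot: [-180.0, 0.0, -5.5]
ft_force: [-1.0, -0.1, -2.2]
gripper_width: 39.0
```

```bash
python3 - <<'E'
from h import *
s=get_state();im=snapshot('wrist');save('w5',im);im2=snapshot('scene');save('s5',im2);print(s['clock'],s['tcp_pos'],s['ee_rot'],s['ft_force'],s['moment'])
save('c6',cv2.resize(im2[100:280,280:520],(800,600)))
E
```

```text
8.975 [ 480.81511795 -217.96785485  346.26059322] [-1.79988685e+02  3.21392926e-03 -5.48909488e+00] [-1.01531983 -0.14658949 -2.20268117] [0.02286163 0.03641234 0.01544808]
```

View pics/w5.png

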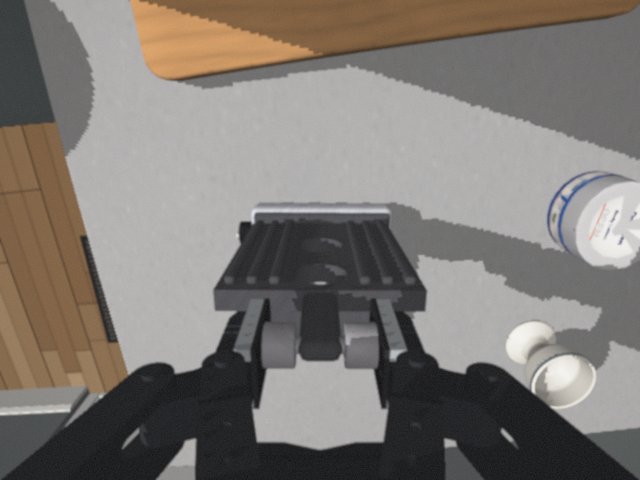

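View pics/c6.png

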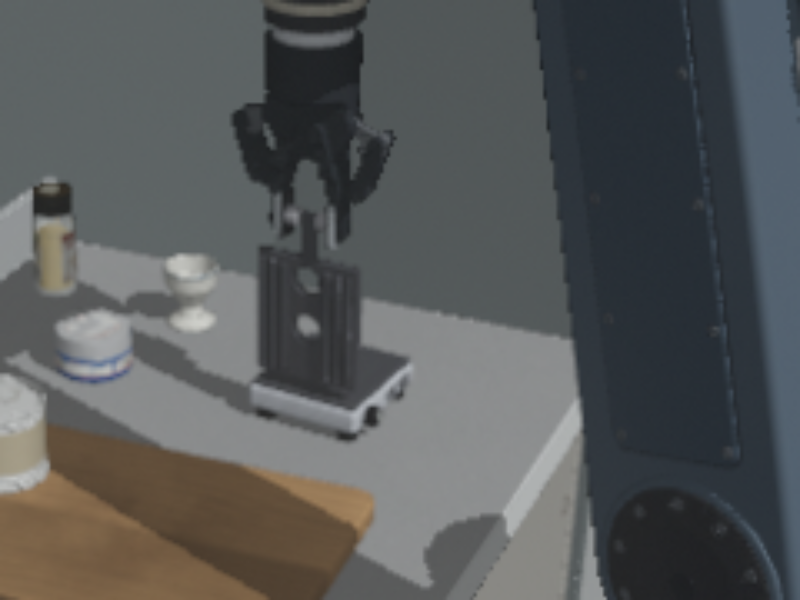

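The plate hangs above the left edge of the base, with the base rim visible just beyond the plate's bottom at row 213. I'll lower it until it touches.

>>> {"fn": "servo_tool", "kwargs": {
  "plan": "0 0 0.004 0 0 0; 0 0 0.009 0 0 0; 0 0 0.0115 0 0 0; 0 0 0.0125 0 0 0; 0 0 0.0125 0 0 0"
}}

```text
clock: 9.7
tcp_pos: [480.7, -218.2, 334.0]
ee_rot: [180.0, -0.0, -5.5]
ft_force: [-2.2, 0.4, 2.6]
gripper_width: 38.8
```

>>> {"fn": "servo_tool", "kwargs": {
  "plan": "0 0 0.0005 0 0 0; 0 0 0.001 0 0 0; 0 0 0.001 0 0 0"
}}

```text
clock: 10.07
tcp_pos: [480.7, -218.2, 334.0]
ee_rot: [180.0, -0.1, -5.5]
ft_force: [-3.8, -0.1, 12.8]
gripper_width: 39.0
```

```bash
python3 - <<'E'
import numpy as np
for d in [2,6,11,16,21,26,31,35,40,45,50,55,60,65,70,75,80,85,88,90]:
    t=np.radians(d);s=10*min(1,max(0,(d-35)/38));
    print(d,'%.1f'%(145*np.sin(t)-5*np.cos(t)+5-s),'%.1f'%(145-145*np.cos(t)-5*np.sin(t)),s)
E
```

```text
2 5.1 -0.1 0
6 15.2 0.3 0
11 27.8 1.7 0
16 40.2 4.2 0
21 52.3 7.8 0
26 64.1 12.5 0
31 75.4 18.1 0
35 84.1 23.4 0
40 93.1 30.7 1.3157894736842104
45 101.4 38.9 2.631578947368421
50 108.9 48.0 3.947368421052632
55 115.6 57.7 5.263157894736842
60 121.5 68.2 6.578947368421053
65 126.4 79.2 7.894736842105264
70 130.3 90.7 9.210526315789473
75 133.8 102.6 10
80 136.9 114.9 10
85 139.0 127.4 10
88 139.7 134.9 10
90 140.0 140.0 10
```

>>> {"fn": "servo_tool", "kwargs": {
  "plan": "0 0.005 0 0 0 0; 0 0.015 0.0005 0 0 0; 0 0.028 0.002 0 0 0; 0 0.04 0.0045 0 0 0; 0 0.052 0.008 0 0 0; 0 0.064 0.0125 0 0 0; 0 0.064 0.0125 0 0 0"
}}

```text
clock: 10.95
tcp_pos: [474.6, -283.2, 320.9]
ee_rot: [179.9, -0.0, -5.6]
ft_force: [-2.9, -3.3, 8.1]
gripper_width: 38.8
```

```bash
python3 - <<'E'
from h import *
s=get_state();im=snapshot('wrist');save('w6',im);im2=snapshot('scene');save('s6',im2);print(s['clock'],s['tcp_pos'],s['ee_rot'],s['ft_force'],s['moment'])
save('c7',cv2.resize(im2[100:280,280:520],(800,600)))
E
```

```text
10.95 [ 474.55152965 -283.24991134  320.89436854] [ 1.79852473e+02 -4.96274473e-02 -5.58152265e+00] [-2.89844751 -3.2600083   8.0884872 ] [-0.67950766  0.83224099  0.11095787]
```

View pics/w6.png

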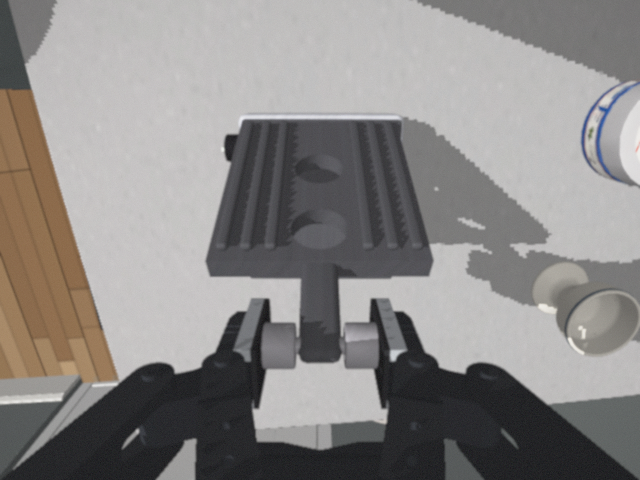

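View pics/c7.png

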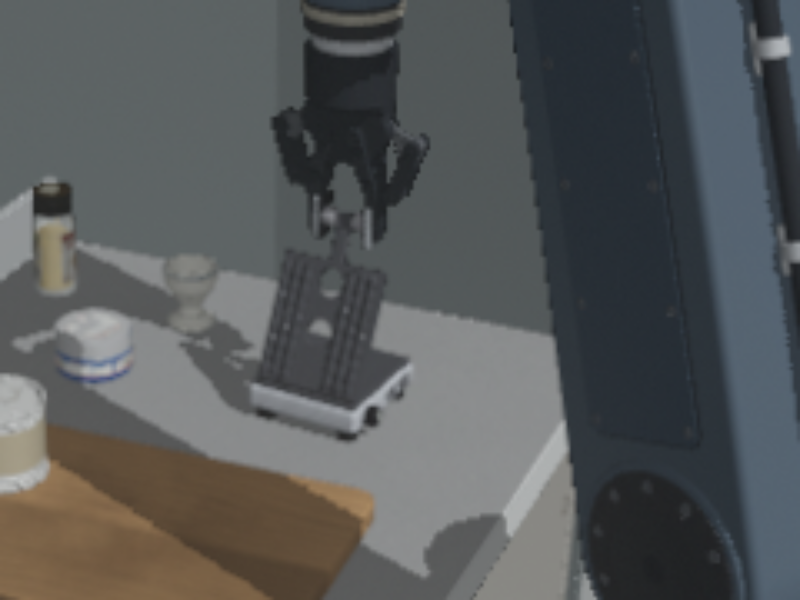

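```bash
python3 - <<'E'
from h import *
c=get_calibration('wrist')
u=np.array([-.0958,-.9954]);o=np.array([476.3,-268])
for px,z in (((318,122),41),((318,122),36),((320,119),36),((320,115),36)):
    p=ray(c,px,z);print(px,p,(p[:2]-o)@u)
for e in (-60,-55,-50,-45): print(e,proj(c,[[*(o+e*u),36],[*(o+(e-9*.9)*u),36+9*.44]]))
E
python3 - <<'E'
import cv2
a=cv2.imread('pics/w6.png');cv2.imwrite('pics/c8.png',cv2.resize(a[100:160,230:410],(800,267),interpolation=2))
E
```

```text
(318, 122) [ 480.67405466 -213.95232517   41.        ] -54.21808996492094
(318, 122) [ 480.63282589 -214.20539194   36.        ] -53.962237584226145
(320, 119) [ 482.00786919 -212.57368044   36.        ] -55.718172355433154
(320, 115) [ 482.23495673 -210.25148589   36.        ] -58.05143980265912
-60 [[319.36996371 111.64446993]
 [319.34253596  97.49880232]]
-55 [[319.38641182 120.228146  ]
 [319.35954782 106.37962584]]
-50 [[319.40267756 128.71435064]
 [319.37637003 115.1589432 ]]
-45 [[319.41876196 137.10370108]
 [319.39300348 123.837322  ]]
```

View pics/c8.png

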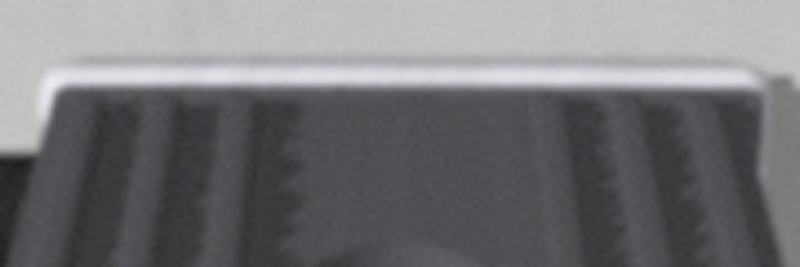

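>>> {"fn": "servo_tool", "kwargs": {
  "plan": "0 0.011 0.0055 0 0 0; 0 0.02 0.011 0 0 0; 0 0.029 0.018 0 0 0; 0 0.0375 0.026 0 0 0; 0 0.045 0.035 0 0 0; 0 0.0515 0.0445 0 0 0; 0 0.0575 0.0545 0 0 0; 0 0.0625 0.0655 0 0 0; 0 0.065 0.0715 0 0 0; 0 0.065 0.0715 0 0 0"
}}

```text
clock: 12.3
tcp_pos: [468.3, -346.3, 248.0]
ee_rot: [-179.9, 0.1, -5.5]
ft_force: [0.4, 0.1, -0.0]
gripper_width: 38.6
```

```bash
python3 - <<'E'
from h import *
s=get_state();c=get_calibration('wrist');im=snapshot('wrist');save('w7',im);print(s['clock'],s['tcp_pos'],s['ee_rot'],s['ft_force'],s['moment'])
u=np.array([-.0958,-.9954]);o=np.array([476.3,-268])
for e in (-60,-55,-50,-45): print(e,proj(c,[[*(o+e*u),36],[*(o+(e-10*np.sin(np.radians(27)))*u),36+8.9]]))
E
```

```text
12.3 [ 468.27063722 -346.32653765  247.95833029] [-1.79933458e+02  6.10337647e-02 -5.50081281e+00] [ 0.35234022  0.1432029  -0.00036621] [ 0.07641728 -0.05670651 -0.03234079]
-60 [[321.13982502 -50.64310962]
 [321.19128745 -73.12978064]]
-55 [[321.13871185 -36.28761186]
 [321.19002703 -57.7441022 ]]
-50 [[321.13742053 -22.11767612]
 [321.18854469 -42.55740098]]
-45 [[321.13596394  -8.1361775 ]
 [321.18685764 -27.57428803]]
```

View pics/w7.png

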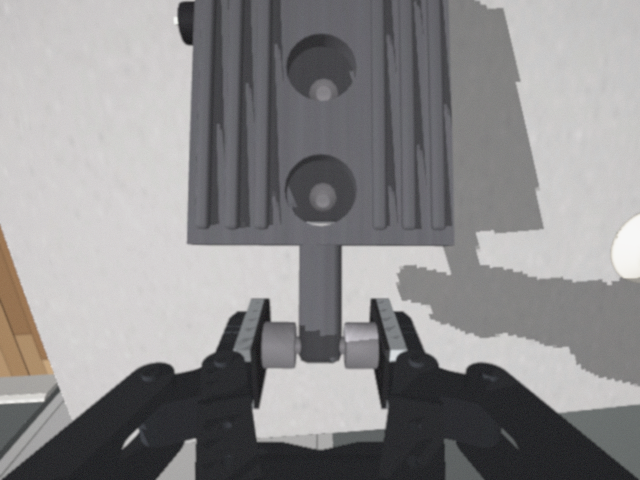

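Both pins show through the holes, at (323,90) and (323,197), and are centred sideways. The geometry puts the plain edge at base x of about -54. I'll lower the rest of the way.

>>> {"fn": "servo_tool", "kwargs": {
  "plan": "0 0.002 0.005 0 0 0; 0 0.0045 0.0125 0 0 0; 0 0.007 0.0215 0 0 0; 0 0.0085 0.028 0 0 0; 0 0.0095 0.034 0 0 0; 0 0.0103 0.0395 0 0 0; 0 0.0106 0.044 0 0 0; 0 0.011 0.049 0 0 0; 0 0.011 0.049 0 0 0"
}}

```text
clock: 13.48
tcp_pos: [467.3, -357.3, 199.3]
ee_rot: [-180.0, 0.0, -5.5]
ft_force: [-0.2, 0.2, -1.4]
gripper_width: 39.0
```

```bash
python3 - <<'E'
from h import *
s=get_state();c=get_calibration('wrist');im=snapshot('wrist');save('w8',im);im2=snapshot('scene');save('s8',im2);print(s['clock'],s['tcp_pos'],s['ee_rot'],s['ft_force'],s['moment'])
save('c9',cv2.resize(im2[130:250,320:480],(800,600)))
E
```

```text
13.475 [ 467.30789748 -357.3395613   199.27263338] [-1.79969329e+02  2.74490151e-02 -5.50207963e+00] [-0.22311911  0.21743983 -1.38232226] [ 0.00744153 -0.07131698  0.03213842]
```

View pics/w8.png

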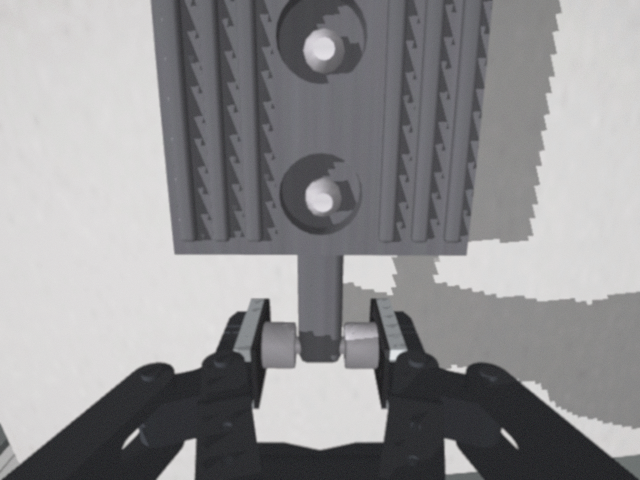

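View pics/c9.png

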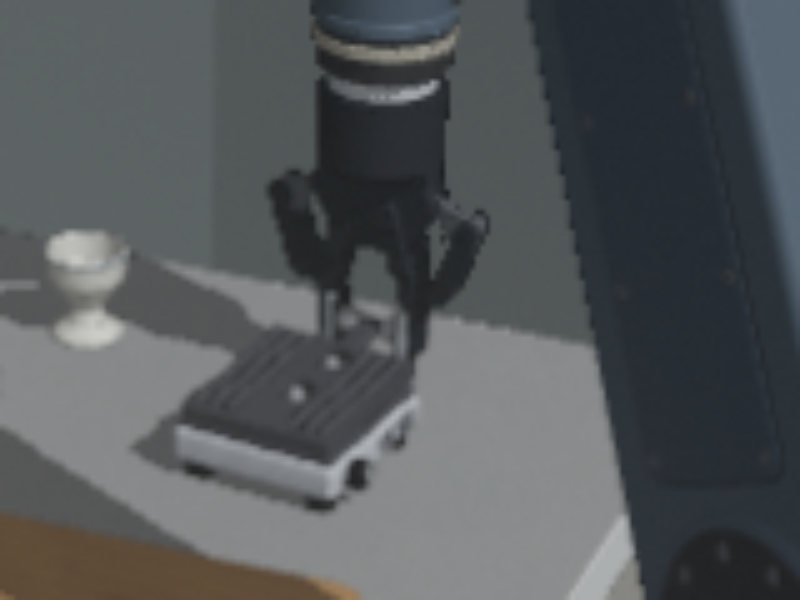

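Both pins stand inside the holes, and the plate is about 2° from flat. I'll lower the last 5 mm.

>>> {"fn": "servo_tool", "kwargs": {
  "plan": "0 0 0.002 0 0 0; 0 0 0.004 0 0 0; 0 0 0.005 0 0 0; 0 0 0.0055 0 0 0; 0 0 0.0055 0 0 0"
}}

```text
clock: 14.2
tcp_pos: [467.4, -357.5, 194.2]
ee_rot: [-180.0, 0.0, -5.5]
ft_force: [0.0, -1.3, -1.5]
gripper_width: 38.9
```

```bash
python3 - <<'E'
from h import *
s=get_state();c=get_calibration('wrist');im=snapshot('wrist');save('w9',im);print(s['clock'],s['tcp_pos'],s['ee_rot'],s['ft_force'],s['moment'])
u=np.array([-.0958,-.9954]);print((s['tcp_pos'][:2]-[476.3,-268])@u)
E
```

```text
14.2 [ 467.39428043 -357.47918918  194.16919531] [-1.79996257e+02  3.15668630e-03 -5.50078838e+00] [ 0.00531174 -1.27099677 -1.50208136] [-0.13969863  0.01744826  0.02798042]
89.92075284035252
```

View pics/w9.png

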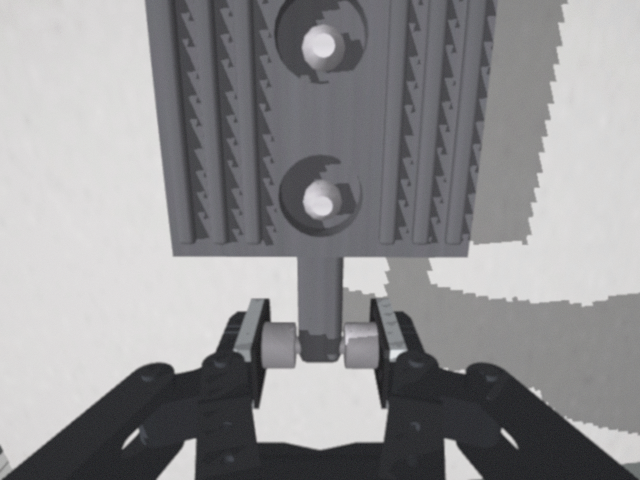

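>>> {"fn": "servo_tool", "kwargs": {
  "plan": "0 0 0.0005 0 0 0; 0 0 0.001 0 0 0; 0 0 0.001 0 0 0"
}}

```text
clock: 14.62
tcp_pos: [467.4, -357.5, 193.4]
ee_rot: [180.0, -0.0, -5.5]
ft_force: [-1.2, -0.5, 2.4]
gripper_width: 38.7
```

```bash
python3 - <<'E'
from h import *
s=get_state();c=get_calibration('wrist');im=snapshot('wrist');save('w10',im);print(s['clock'],s['tcp_pos'],s['ft_force'],s['moment'])
u=np.array([-.0958,-.9954]);o=np.array([476.3,-268])
for b in(-8,36): print(proj(c,[[*(o+b*u),z] for z in (36,46)]), 'hole edges top',proj(c,[[*(o+(b+k)*u),46] for k in(-12.5,12.5)]))
save('c10',cv2.resize(im[0:270,140:500],(800,600)))
E
```

```text
14.625 [ 467.40640833 -357.53803868  193.39924422] [-1.1703197  -0.48353514  2.36134715] [-0.19472105  0.23209022  0.05098986]
[[320.06518557  42.02384666]
 [320.09711202  36.80864629]] hole edges top [[320.07104866 -16.19792689]
 [320.12097391  86.86778836]]
[[320.1382391  192.84807215]
 [320.17251218 200.23163973]] hole edges top [[320.15342524 157.37868257]
 [320.18998791 240.4263494 ]]
```

View pics/c10.png

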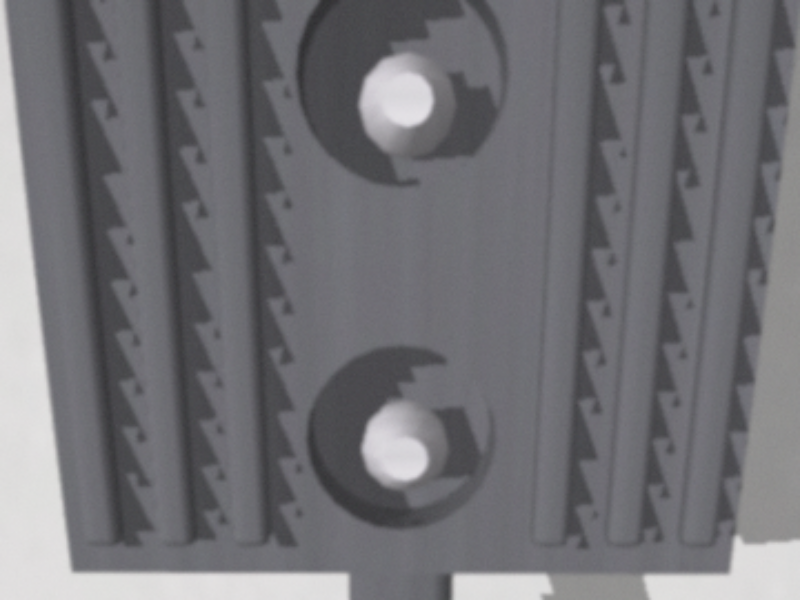

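The plate is seated with light contact force. The pins sit about 3 mm to the right of the hole centres, so I'll slide the plate 3 mm right before releasing.

>>> {"fn": "servo_tool", "kwargs": {
  "plan": "0 0.0015 0 0 0 0; 0 0.003 0 0 0 0; 0 0.003 0 0 0 0; 0 0.003 0 0 0 0"
}}

```text
clock: 15.18
tcp_pos: [467.1, -360.4, 193.1]
ee_rot: [-180.0, 0.0, -5.5]
ft_force: [1.6, 3.1, 0.9]
gripper_width: 38.8
```

```bash
python3 - <<'E'
from h import *
s=get_state();im=snapshot('wrist');save('w11',im);print(s['clock'],s['tcp_pos'],s['ft_force'],s['moment'])
save('c11',cv2.resize(im[0:270,140:500],(800,600)))
E
```

```text
15.175 [ 467.11723884 -360.35322072  193.1053705 ] [1.62428728 3.14828649 0.88985038] [ 0.64008594 -0.12338765  0.02913284]
```

View pics/c11.png

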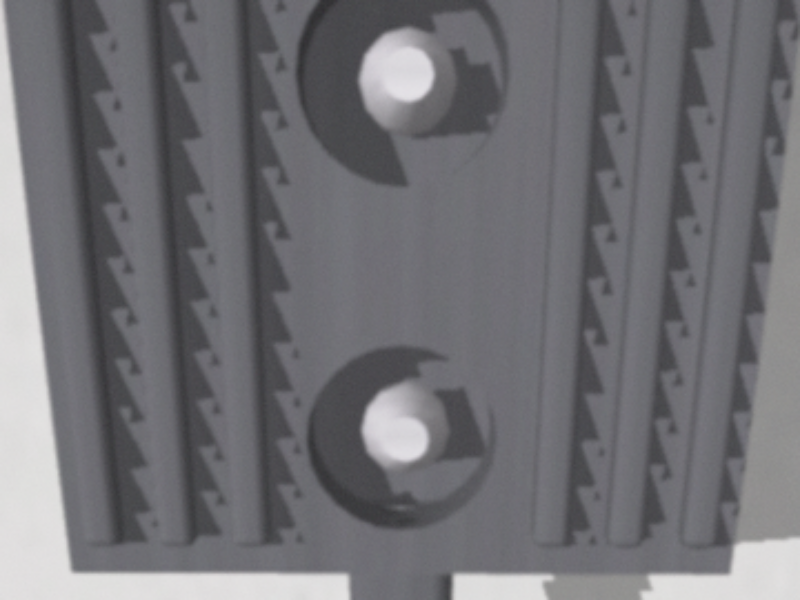

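The pins are now centred in the holes. Opening the jaws, then backing straight up.

>>> {"fn": "servo_tool", "kwargs": {
  "plan": "0 0 0 0 0 0; 0 0 0 0 0 0; 0 0 0 0 0 0; 0 0 0 0 0 0; 0 0 0 0 0 0; 0 0 0 0 0 0",
  "jaw": 1
}}

```text
clock: 15.98
tcp_pos: [467.1, -360.5, 193.2]
ee_rot: [-180.0, 0.0, -5.5]
ft_force: [-0.5, -0.5, -0.0]
gripper_width: 85.4
```

>>> {"fn": "servo_tool", "kwargs": {
  "plan": "0 0 -0.01 0 0 0; 0 0 -0.035 0 0 0; 0 0 -0.075 0 0 0; 0 0 -0.12 0 0 0; 0 0 -0.16 0 0 0; 0 0 -0.19 0 0 0; 0 0 -0.2 0 0 0; 0 0 -0.2 0 0 0"
}}

```text
clock: 16.98
tcp_pos: [467.1, -360.5, 393.3]
ee_rot: [180.0, -0.0, -5.5]
ft_force: [0.3, 1.4, -0.4]
gripper_width: 85.5
```

```bash
python3 - <<'E'
from h import *
s=get_state();im=snapshot('wrist');save('w12',im);im2=snapshot('scene');print(s['clock'],s['tcp_pos'],s['ft_force'],s['gripper_width'])
im3=snapshot('top')
save('c12',np.hstack([cv2.resize(im2[150:250,310:420],(400,364)),cv2.resize(im3[170:320,390:520],(400,461))[:364]]))
E
```

```text
16.975 [ 467.08799661 -360.46137478  393.34299381] [ 0.31298468  1.36647581 -0.39205124] 85.50407572023073
```

View pics/w12.png

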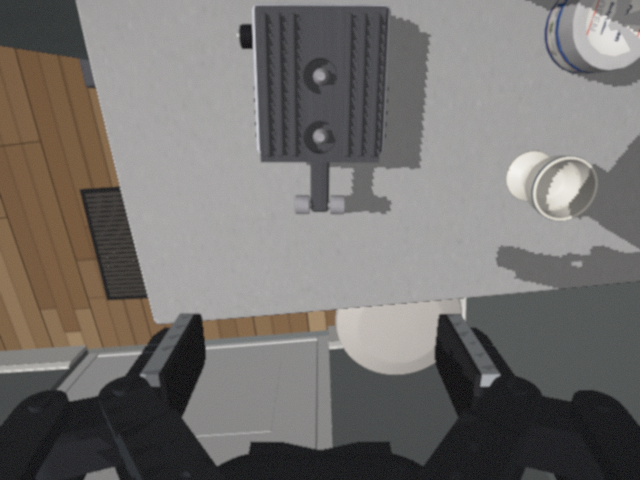

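View pics/c12.png

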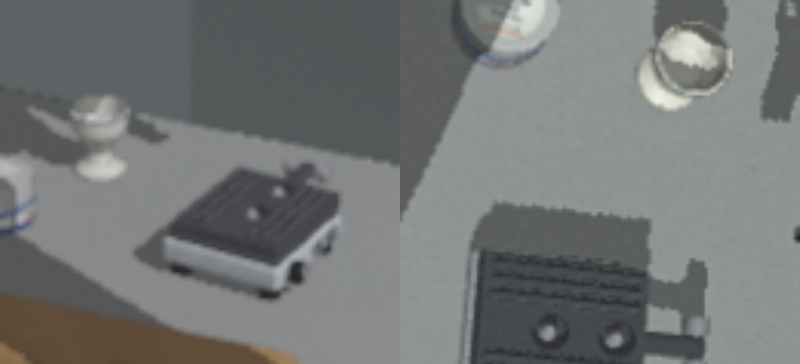

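The plate lies flat with its ribs up and both pins through the holes. The egg cup stands where it was, and the gripper is clear.

```bash
python3 -c "
from plant import *
print(sign_off())"
```

```text
the job is handed in; nothing more can be done
None
```

The larger griddle plate is turned over and seated on the base, and I handed the job in at about 17.1 s of the 45 s allowed.

- **Turning it over:** I pinched the swivel grip by its flat ends and lifted along an arc until the plate hung straight down. I then set its plain end on the left part of the base and laid it down to the right over the pins. The plate first came down about 3 mm left of centre, so I slid it 3 mm right before letting go.
- **Last checks:** In the final pictures the ribs are up, the plate looks flat, and each pin is close to the middle of its hole. The egg cup is still standing where it was. The jaws are fully open about 200 mm above the seated height and touching nothing. The highest wrist force I read between moves was about 13 N.
- **Disagreements:** The base's dark top measured about 97 x 104 mm rather than the stated 104 x 112 mm. Its corners and pins also gave base centres up to about 4 mm apart. I went by the pins, and by the view of the pins in the holes for the final centring.

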